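# Stack the tesserae tote on its bin

### The job

Pick up the blue tote of sorted mosaic stones by its black handle and stack it on the grey bin in the wooden base, so that its four lugs drop into the sockets in the bin's rim (the bin has play along its base, so feel for them by sliding along the rim); then press it home past the side clips, flush on the rim all round, and let go. Work gently, never bearing on the bin with more than a firm hand (40 N, the tote's weight included; the sockets crack beyond that), keep the tote level so that no stones spill, and leave everything else on the bench alone.

Things in the scene. Friction and masses are not known exactly. Their poses are not given: they have to be found in the camera images.
- tote_tray: Blue open tote tray, loose, 0.42 to 0.6 kg, standing on the bench on its four orange corner lugs. Origin: plan centre, at the level of the lugs' feet; x along its long side, z up. Round lugs 16 mm in diameter, 16 long, feet bevelled 2 mm, at x +-82, y +-61. Base plate 220 (x) by 150 (y), 4 thick, underside at z 16; walls set in 7 mm from its long edges, up to z 62. Alike both ways round.
- tote_handle (a point): Centre of the tote's black carry handle, 100 mm above the tote's origin: a straight bar 140 long (along the tote's x), 20 wide (y), 20 high, on two 12 mm posts at x +-64; 30 mm of free space below it. Axes as the tote's.
- stack_base: Plywood base with cleats (to z 34), screwed to the bench, 290 (x) by 190 (y). Origin: centre of its underside; x along its long side. A grey bin 220 (x) by 150 (y) by 64 mm, full of stone, stands in it, square and centred in y, but with play in x: the bin's centre is anywhere from -12 to +12 mm of the origin. Only the base is measured, not the bin. Forces under 40 N do not shift the bin along.
- rim_level (a point): Point of the base 82 mm above its origin, at the height of the bin's rim; axes as the base's. Flat rim rails run along the bin's long sides, 47 to 75 mm from its centre line, with four square sockets 19 x 19, 18 deep, at x +-82, y +-61 from the bin's centre: 1.5 mm of room round each lug. The tote's origin is at this height with its lugs on the rim, 16 mm lower when fully home.
- clip_level (a point): Point of the base above its origin, level with the tops of two sprung leaf clips (13 mm above the rim) at mid-length of the bin's long sides. They clear a tote whose lugs stand on the rim, meet its base plate when the lugs are about 6 to 10 mm deep and take 20 to 27 N downward in all (its weight helps) to let the plate pass. The bin stands on a foam mat that yields about 1 mm per 12 N.
- slate_tile: Dark loose tile 32 x 32 x 10 mm lying in the tote; goes along with it. Origin at its underside.
- amber_tile: Amber loose tile 26 x 30 x 10 mm lying in the tote; goes along with it. Origin at its underside.
- awl: Awl with round wooden handle, 180 long (x), 26 mm across, lying between the two trays; origin under its middle. Leave alone.
- nippers: Red-handled tile nippers, 135 long (x), 64 wide, 16 high; origin under the pivot. Leave alone.
- green_block: Green-glazed brick 75 x 45 x 26 mm; origin under its centre. Leave alone.
- hammer: Hammer, 240 long (x), lying flat. Leave alone.
- adhesive_jar: Jar with yellow cap, 84 mm in diameter, 100 high; origin under its centre. Leave alone.
- slate_disc: Slate disc 80 mm in diameter, 14 thick; origin under its centre. Leave alone.

How it is judged:
At the end, for the whole second after the job is handed in: Tote on the bin, four lugs in the sockets, plate on the rim: its origin under 68.5 mm above the base's (66 is home), level within 0.025 rad, square to the base within 0.04 rad, y within 5 mm, x within 20 mm (wherever the bin stands), at rest, both loose tiles still in it (z of tote_tray in the frame of stack_base between 0.062 and 0.0685 m and x of tote_tray in the frame of stack_base between -0.02 and 0.02 m and y of tote_tray in the frame of stack_base between -0.005 and 0.005 m and angle between the x axis of tote_tray and the x axis of stack_base, either way round below 0.04 rad and angle between tote_tray's own z axis and vertical below 0.025 rad and linear speed of tote_tray below 0.01 m/s and horizontal distance between each of slate_tile, amber_tile and tote_tray below 0.115 m and z of slate_tile in the frame of tote_tray between 0.015 and 0.055 m and z of amber_tile in the frame of tote_tray between 0.015 and 0.055 m); the robot touches nothing.
It fails at once if The tote bears on the bin or base with more than 40 N (contact force between tote_tray and stack_base above 40 N).
It fails at once if The tote tips more than 0.3 rad from level (angle between tote_tray's own z axis and vertical above 0.3 rad).
It fails at once if The robot's fingers or arm push the bin or base with more than 40 N (contact force between any of the fingers, the arm and stack_base above 40 N).
It fails at once if Something else on the bench is moved by more than 20 mm (distance of any of awl, nippers, green_block, hammer, adhesive_jar, slate_disc from where it was at the start of the episode above 0.02 m).
It also fails if it takes over 59 s, if anything falls off the work surface, if the arm or the gripper's body presses on something with over 40 N, if the wrist force passes 120 N, or if a joint passes its speed limit or range.

### The arm

A 6-joint arm with a two-finger parallel gripper is mounted at the origin on the work surface. World frame = base frame: x ahead of the robot, y to its left, z up, the work surface at z = 0. Lengths are in m, angles in rad, forces in N, time in s.
With the tool pointing down it reaches from about 0.35 to 0.85 m from the base axis. Payload 8.1 kg.
Tool frame: the origin (TCP) lies at the very end of the fingers, on their centre line; the grasp point (between the pads) lies 19 mm behind it (robot.pinch_z is the z of the grasp point in the tool frame, in m); z points along the fingers, y is the direction in which the jaws open and shut (so a half turn about z gives the same grasp; the last joint's range is limited). The gripper opens to 93 mm and grips with 3 to 60 N. Pads are 15 mm wide; open, the fingers measure 128 mm over their backs; the gripper's body (75 mm by 188 mm) begins 65 mm behind the grasp point.
Start: joints at [1.064, 0.13, 1.488, -0, 1.523, -0.085], TCP at [0.246, 0.547, 0.219] pointing down, gripper open.
Joint ranges: [-2.96, 2.96], [-0.89, 2.26], [0.02, 2.5], [-1.34, 4.48], [0, 2.73], [-2.66, 2.66]. Speed limits (rad/s): [2.39, 2.39, 2.79, 3.14, 3.14, 3.14].

### API

Orientations are given as a rotation vector (axis times angle).
In Python, from plant import robot gives the robot as it stands.
- The arm moves only by the tool drive_tool, never from a script. Its argument "steps" is a list of rows, each an object of numbers: "jaw": the opening, from 0 (shut) to 1 (fully open); "tx", "ty", "tz": the shift along the tool's x, y, z scaled (see below); "turn": the turn about the tool's z scaled (see below). A call has 1 to 12 rows; each row is the pose to reach, as a shift and turn from the pose commanded when the call began, along the tool's axes at that moment, turning the shorter way round; what a row does not reach only later rows make up. The controller multiplies each number of a shift by 0.3 m and each number of a turn by 180 degrees. A row lasts 1/10 s, in which the tool goes at most 50 mm and 8.59 degrees, less where a joint would pass 70% of its speed; a pose out of reach is approached as far as the arm can. A call with a number of a shift or a turn outside -1 to 1 is refused whole. A call with a gripper value outside its range is refused whole. The fingers move at their own pace and stop on an object; "force" is the grip in N (left out, the last holds). Time passes only in rows, so rows that repeat a pose let the fingers close. It gives the time, the measured TCP pose, the force and the opening at its end, in the units of the state.
- robot.read_state(): the state, without advancing time (a new reading comes with each control period).
- robot.read_camera(name): name is "scene" or "top"; returns (picture, depth): 420x560x3 uint8, blue, green, red; 420x560 float32, m along the optical axis (not along the pixel's ray), 0 where there is no reading.
- robot.get_calibration(name): a dict with "fx", "fy", "cx", "cy" (pixels), "eye" and "attitude" of the camera in the world. Camera axes: x right, y down, z forward; pixel columns grow to the right and rows downward; lengths in m; the calibration is good to about 2 mm. A picture is of the moment at which its call begins. get_calibration takes no time and is no camera call.
- robot.close_job(): hands the job in, once; it reports no verdict.
The state is a dict: "t": time; "q": joint angles; "dq": joint speeds; "joint_torque": joint torques, N m; "tool_pos": TCP position; "orientation": TCP orientation; "force": force on the tool from outside, world axes, zero at the start; "wrist_torque": the same for the moment, N m; "opening": finger opening in m.
Only numpy, scipy, OpenCV 4.12 (cv2) and the standard library are available. Lean on these libraries where they do the work, as an engineer would, in place of code of your own. Each camera call takes 0.05 s, during which the arm holds its last target.

## Working session

There is one attempt and no reset: what is moved stays moved. The work goes in short steps, Python scripts to look and compute and a tool call to move; the robot and the scene stay as the last step left them, time stands still between calls to the robot, and variables do not carry over. Pictures are saved under pics/ and viewed, and the job is handed in when it is done.

Besides the shell and the picture viewer there is one more tool, called after "Emit:" as name(argument=value, ...), one argument or row to a line, values as JSON. drive_tool: Moves the arm, as the interface text tells. Its arguments: {"type":"object","properties":{"steps":{"type":"array"},"force":{"type":"number"}},"required":["steps"]}

```bash
ls; mkdir -p pics; cat > h.py <<'E'
import numpy as np,cv2
from plant import robot
from scipy.spatial.transform import Rotation as R
def cam(n):
    im,d=robot.read_camera(n); c=robot.get_calibration(n); return im,d,c
E
python3 - <<'E'
from h import *
for n in("scene","top"):
    im,d,c=cam(n); cv2.imwrite(f"pics/{n}0.png",im); np.savez(f"{n}0.npz",im=im,d=d); print(c)
s=robot.read_state(); print(s)
E
```

```text
pics
{'fx': 381.4358928980389, 'fy': 381.4358928980389, 'cx': 275.0738791199903, 'cy': 207.31697717336124, 'eye': array([ 1.05361235, -0.33840721,  0.91837355]), 'attitude': array([-2.27095116, -1.19885678,  0.37626792])}
{'fx': 463.86655893369874, 'fy': 463.86655893369874, 'cx': 281.31376539018225, 'cy': 206.30498081061273, 'eye': array([0.421929  , 0.01297272, 1.27690477]), 'attitude': array([-2.15135609,  2.18429534, -0.1397303 ])}
{'t': 0.1, 'q': array([ 1.06359129e+00,  1.31128865e-01,  1.48916741e+00, -3.59033589e-05,
        1.52302070e+00, -8.54200738e-02]), 'dq': array([ 1.00828848e-03, -8.75936954e-04, -2.29627823e-03,  7.74526569e-06,
       -2.33024082e-03,  7.59713305e-04]), 'joint_torque': array([ 1.07207543e-03, -5.61338711e+01, -4.93098521e+01,  7.70687638e-02,
        2.89983919e-02, -9.96286872e-05]), 'tool_pos': array([0.24538021, 0.54695274, 0.21766818]), 'orientation': array([-6.57536918e-01, -3.07152975e+00,  2.60656969e-03]), 'force': array([-0.39527674,  0.33446996,  0.13162023]), 'wrist_torque': array([-0.01562535, -0.04688011,  0.05557977]), 'opening': 0.09294733629469508}
```

View pics/scene0.png

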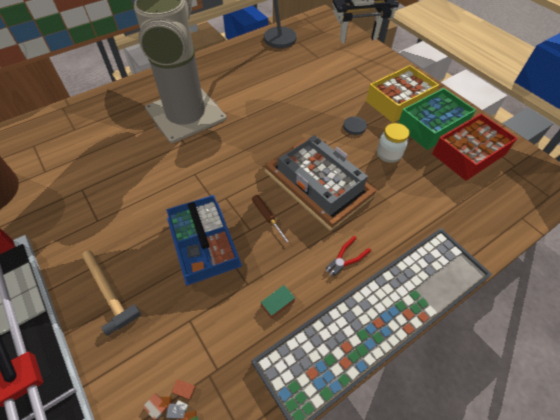

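View pics/top0.png

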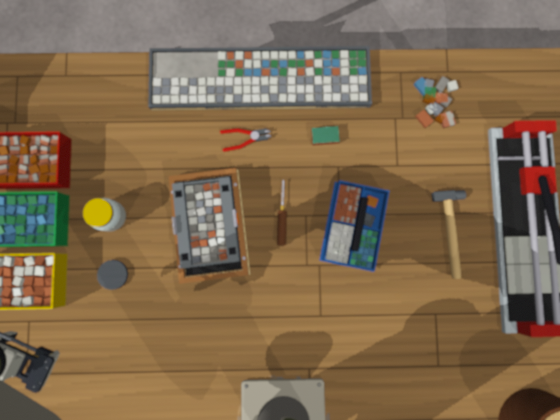

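The top view shows the tote at about (354,226), with its handle running along the long side. The base and bin are at about (210,223), and the bin is shifted toward the top of the picture because there is a dark gap at the bottom. The awl lies between them at (283,210).

```bash
cat >> h.py <<'E'
def Rc(c): return R.from_rotvec(c['attitude']).as_matrix()
def cloud(d,c):
    v,u=np.mgrid[:d.shape[0],:d.shape[1]]
    p=np.stack([(u-c['cx'])/c['fx']*d,(v-c['cy'])/c['fy']*d,d],-1)
    P=p@Rc(c).T+c['eye']; P[d==0]=np.nan; return P
def ray(c,uv,z):
    uv=np.atleast_2d(uv).astype(float)
    r=np.c_[(uv[:,0]-c['cx'])/c['fx'],(uv[:,1]-c['cy'])/c['fy'],np.ones(len(uv))]@Rc(c).T
    return c['eye']+r*((z-c['eye'][2])/r[:,2])[:,None]
def rect(xy):
    (c,wh,a)=cv2.minAreaRect(xy.astype(np.float32)); 
    b=cv2.boxPoints((c,wh,a)); e=[b[1]-b[0],b[2]-b[1]]; l=max(e,key=np.linalg.norm)
    return np.round(c,4),np.round(sorted(wh),4),np.round(np.arctan2(l[1],l[0]),4)
E
python3 - <<'E'
from h import *
for n in("top","scene"):
    z=np.load(f"{n}0.npz"); im,d=z['im'],z['d']; c=robot.get_calibration(n); P=cloud(d,c)
    hsv=cv2.cvtColor(im,cv2.COLOR_BGR2HSV)
    near=lambda x0,x1,y0,y1:(P[...,0]>x0)&(P[...,0]<x1)&(P[...,1]>y0)&(P[...,1]<y1)
    print(n)
    tb=near(.2,.6,-.3,-.06)
    print(' bench z',np.nanmedian(P[near(.3,.5,-.35,-.3)][:,2]))
    hz=tb&(P[...,2]>.098)&(P[...,2]<.125); print(' handle',hz.sum(),rect(P[hz][:,:2]),np.median(P[hz][:,2]), P[hz][:,:2].mean(0))
    w=tb&(P[...,2]>.054)&(P[...,2]<.07); print(' walls',w.sum(),rect(P[w][:,:2]),np.median(P[w][:,2]))
    w=tb&(P[...,2]>.01)&(P[...,2]<.07)&(hsv[...,0]>95)&(hsv[...,0]<125)&(hsv[...,1]>120); print(' blue',w.sum(),rect(P[w][:,:2]))
    bb=near(.2,.65,.05,.33)
    w=bb&(P[...,2]>.076)&(P[...,2]<.088); print(' rim',w.sum(),rect(P[w][:,:2]),np.median(P[w][:,2]))
    w=bb&(P[...,2]>.026)&(P[...,2]<.042); print(' cleat',w.sum(),rect(P[w][:,:2]),np.median(P[w][:,2]))
    np.save(f"{n}P.npy",P)
    x0,y0,x1,y1=(160,160,260,290) if n=="top" else (255,125,385,230)
    cv2.imwrite(f"pics/{n}_bin.png",cv2.resize(im[y0:y1,x0:x1],None,fx=5 if n=="scene" else 4.5,fy=5 if n=="scene" else 4.5,interpolation=cv2.INTER_CUBIC))
E
```

```text
top
 bench z -0.0002560193793252896
 handle 456 (array([ 0.5106, -0.201 ]), array([0.0204, 0.1397]), np.float32(-0.2184)) 0.10926021041445544 [ 0.51021101 -0.20010921]
 walls 440 (array([ 0.5102, -0.2013]), array([0.1369, 0.2145]), np.float32(-0.2223)) 0.061115261428536516
 blue 1183 (array([ 0.5104, -0.1971]), array([0.14  , 0.2126]), np.float32(-0.2159))
 rim 1803 (array([0.5234, 0.1938]), array([0.1623, 0.2201]), np.float32(0.1081)) 0.0819457484612085
 cleat 1239 (array([0.5168, 0.1934]), array([0.185 , 0.2848]), np.float32(0.1099)) 0.03403041490386505
scene
 bench z -0.0005886670182640996
 handle 379 (array([ 0.5116, -0.1992]), array([0.0195, 0.1406]), np.float32(-0.2187)) 0.10893828312893328 [ 0.51710068 -0.20058655]
 walls 388 (array([ 0.5084, -0.1985]), array([0.1361, 0.2162]), np.float32(-0.2199)) 0.060565130302936865
 blue 1304 (array([ 0.5095, -0.1996]), array([0.1471, 0.2151]), np.float32(-0.2212))
 rim 1268 (array([0.5233, 0.1954]), array([0.1637, 0.2222]), np.float32(0.1183)) 0.08120694259349215
 cleat 903 (array([0.5163, 0.1953]), array([0.1884, 0.2869]), np.float32(0.1121)) 0.033168609749489986
```

View pics/top_bin.png

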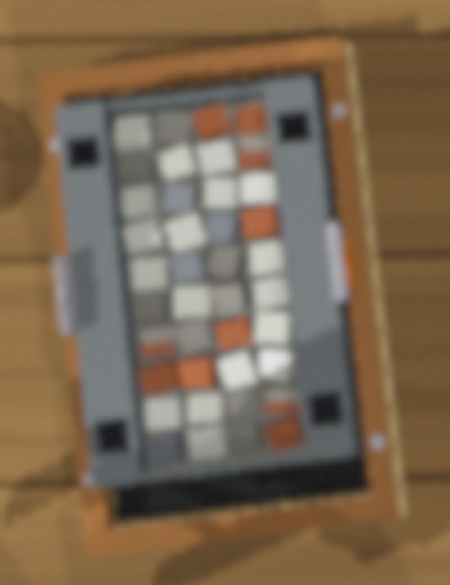

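View pics/scene_bin.png

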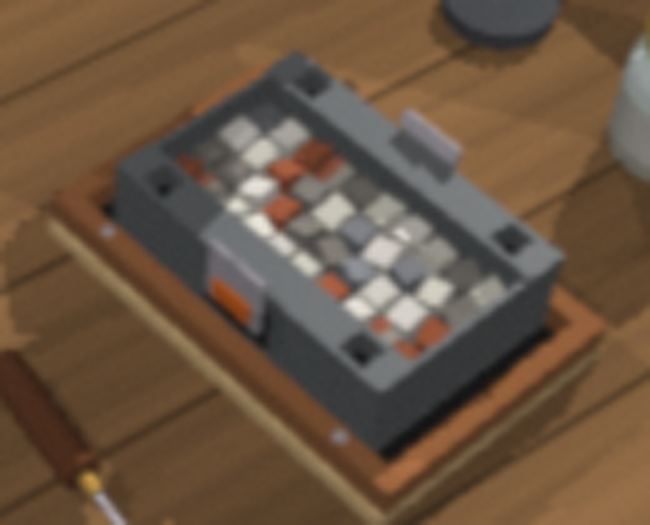

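In the enlarged top view the sockets are dark squares at (83,152), (293,126), (111,436) and (325,407). I'll measure them in both views.

```bash
python3 - <<'E'
from h import *
from itertools import combinations
guess={'top':([(83,152),(293,126),(325,407),(111,436)],(160,160),4.5),'scene':([(512,238),(362,348),(165,181),(313,82)],(255,125),5)}
for n in("top","scene"):
    im=np.load(f"{n}0.npz")['im']; c=robot.get_calibration(n)
    g=cv2.cvtColor(im,cv2.COLOR_BGR2GRAY).astype(float)
    G,o,s=guess[n]; pts=[]
    for a in G:
        u0,v0=a[0]/s+o[0]-.4,a[1]/s+o[1]-.4
        for it in range(5):
            v,u=np.mgrid[int(round(v0))-5:int(round(v0))+6,int(round(u0))-5:int(round(u0))+6]
            gg=g[v,u]; w=np.clip(np.median(gg)-18-gg,0,None)*(np.hypot(u-u0,v-v0)<5.5)
            u0,v0=(w*u).sum()/w.sum(),(w*v).sum()/w.sum()
        pts.append((u0,v0))
    Pw=ray(c,pts,.082)[:,:2]; print(n,np.round(pts,1).tolist(),np.round(Pw,4).tolist())
    print(' sides',[round(float(np.linalg.norm(Pw[i]-Pw[(i+1)%4])),4) for i in range(4)],'centre',Pw.mean(0))
    for a,b in((0,1),(0,3),(1,2),(2,3)):
        dd=Pw[b]-Pw[a]
        if np.linalg.norm(dd)>.14: print(' yaw',np.arctan(dd[1]/dd[0]))
# robot in the pictures? handle cross-check via ray on black mask at z=.11
E
```

```text
top [[178.1, 193.5], [224.8, 187.7], [231.9, 250.4], [184.4, 256.6]] [[0.598, 0.2634], [0.6114, 0.1424], [0.4487, 0.1247], [0.435, 0.2458]]
 sides [0.1218, 0.1637, 0.1219, 0.1639] centre [0.52329216 0.19408164]
 yaw 0.10774565561000869
 yaw 0.10875764012323394
scene [[355.7, 173.9], [325.9, 195.5], [287.3, 162.4], [316.4, 142.1]] [[0.5994, 0.2582], [0.6121, 0.1384], [0.4532, 0.1215], [0.4355, 0.2432]]
 sides [0.1204, 0.1598, 0.123, 0.1646] centre [0.52505788 0.19033274]
 yaw 0.09093620846460569
 yaw 0.1060806396977163
```

```bash
cat >> h.py <<'E'
def to(target,yaw=None,base=None):
    """world TCP target & handle-line yaw -> tool units from measured pose"""
    s=robot.read_state(); M=R.from_rotvec(s['orientation']).as_matrix()
    p=s['tool_pos'] if base is None else np.array(base)
    sh=M.T@(np.array(target)-p)/.3
    out=[round(float(x),4) for x in sh]
    if yaw is not None:
        ty=np.array([np.cos(yaw),np.sin(yaw),0]); l=M.T@ty; a=np.arctan2(l[1],l[0])
        a=(a+np.pi/2)%np.pi-np.pi/2; out.append(round(a/np.pi,4))
    print('t',round(s['t'],2),'tcp',np.round(s['tool_pos'],4),'xaxis yaw',round(float(np.arctan2(M[1,0],M[0,0])),4),'tilt',round(float(np.arccos(-M[2,2])),4),'F',np.round(s['force'],2),'T',np.round(s['wrist_torque'],2),'open',round(s['opening'],4),'q6',round(s['q'][5],2))
    print(' units tx ty tz turn',out); return out
E
python3 - <<'E'
from h import *
to([.5106,-.2005,.22],-.2187)
to([.38,.17,.22],-.2187)
E
```

```text
t 0.1 tcp [0.2454 0.547  0.2177] xaxis yaw 2.7198 tilt 0.0017 F [-0.4   0.33  0.13] T [-0.02 -0.05  0.06] open 0.0929 q6 -0.09
 units tx ty tz turn [-1.8266, -1.9112, -0.0047, np.float64(-0.0646)]
t 0.1 tcp [0.2454 0.547  0.2177] xaxis yaw 2.7198 tilt 0.0017 F [-0.4   0.33  0.13] T [-0.02 -0.05  0.06] open 0.0929 q6 -0.09
 units tx ty tz turn [-0.9238, -0.9627, -0.0062, np.float64(-0.0646)]
```

Emit:
drive_tool(
  steps=[
    {"tx": -0.1, "ty": -0.1, "jaw": 1},
    {"tx": -0.2, "ty": -0.2},
    {"tx": -0.3, "ty": -0.3},
    {"tx": -0.4, "ty": -0.4},
    {"tx": -0.5, "ty": -0.5},
    {"tx": -0.6, "ty": -0.6},
    {"tx": -0.7, "ty": -0.7},
    {"tx": -0.8, "ty": -0.8},
    {"tx": -0.9, "ty": -0.9},
    {"tx": -0.92, "ty": -0.96},
  ],
)

```text
schema error: expected keys jaw, tx, ty, tz, turn
```

```bash
python3 - <<'E'
from h import *
to([.5106,-.2005,.22],-.2187)
E
```

```text
t 0.1 tcp [0.2454 0.547  0.2177] xaxis yaw 2.7198 tilt 0.0017 F [-0.4   0.33  0.13] T [-0.02 -0.05  0.06] open 0.0929 q6 -0.09
 units tx ty tz turn [-1.8266, -1.9112, -0.0047, np.float64(-0.0646)]
```

All five keys are required in every row.

Emit:
drive_tool(
  steps=[
    {"tx": -0.1, "ty": -0.1, "tz": 0, "turn": 0, "jaw": 1},
    {"tx": -0.2, "ty": -0.2, "tz": 0, "turn": 0, "jaw": 1},
    {"tx": -0.3, "ty": -0.3, "tz": 0, "turn": 0, "jaw": 1},
    {"tx": -0.4, "ty": -0.4, "tz": 0, "turn": 0, "jaw": 1},
    {"tx": -0.5, "ty": -0.5, "tz": 0, "turn": 0, "jaw": 1},
    {"tx": -0.6, "ty": -0.6, "tz": 0, "turn": 0, "jaw": 1},
    {"tx": -0.7, "ty": -0.7, "tz": 0, "turn": 0, "jaw": 1},
    {"tx": -0.8, "ty": -0.8, "tz": 0, "turn": 0, "jaw": 1},
    {"tx": -0.9, "ty": -0.9, "tz": 0, "turn": 0, "jaw": 1},
    {"tx": -0.92, "ty": -0.96, "tz": 0, "turn": 0, "jaw": 1},
  ],
)

```text
t: 1.1
tool_pos: [0.3804, 0.1688, 0.2184]
orientation: [0.661, 3.071, -0.002]
force: [0.2, -0.3, 0.4]
opening: 0.0927
```

```bash
python3 - <<'E'
from h import *
to([.5106,-.2005,.22],-.2187)
E
```

```text
t 1.1 tcp [0.3804 0.1688 0.2184] xaxis yaw 2.7174 tilt 0.001 F [ 0.17 -0.25  0.35] T [ 0.    0.04 -0.03] open 0.0927 q6 -0.85
 units tx ty tz turn [-0.9022, -0.9433, -0.0042, np.float64(-0.0654)]
```

Emit:
drive_tool(
  steps=[
    {"tx": -0.1, "ty": -0.1, "tz": 0, "turn": -0.01, "jaw": 1},
    {"tx": -0.2, "ty": -0.2, "tz": 0, "turn": -0.02, "jaw": 1},
    {"tx": -0.3, "ty": -0.3, "tz": 0, "turn": -0.03, "jaw": 1},
    {"tx": -0.4, "ty": -0.4, "tz": 0, "turn": -0.04, "jaw": 1},
    {"tx": -0.5, "ty": -0.5, "tz": 0, "turn": -0.05, "jaw": 1},
    {"tx": -0.6, "ty": -0.6, "tz": 0, "turn": -0.06, "jaw": 1},
    {"tx": -0.7, "ty": -0.7, "tz": 0, "turn": -0.0645, "jaw": 1},
    {"tx": -0.8, "ty": -0.84, "tz": 0, "turn": -0.0645, "jaw": 1},
    {"tx": -0.9, "ty": -0.944, "tz": 0, "turn": -0.0645, "jaw": 1},
    {"tx": -0.903, "ty": -0.944, "tz": 0, "turn": -0.0645, "jaw": 1},
    {"tx": -0.903, "ty": -0.944, "tz": 0, "turn": -0.0645, "jaw": 1},
  ],
)

```text
t: 2.2
tool_pos: [0.5103, -0.1983, 0.2176]
orientation: [-0.347, -3.12, -0.002]
force: [-0.3, 1.4, 0.3]
opening: 0.093
```

```bash
python3 - <<'E'
from h import *
to([.5106,-.2005,.082],-.2187)
E
```

```text
t 2.2 tcp [ 0.5103 -0.1983  0.2176] xaxis yaw 2.9203 tilt 0.0021 F [-0.33  1.36  0.29] T [ 0.02  0.02 -0.04] open 0.093 q6 -1.81
 units tx ty tz turn [-0.0036, -0.0074, 0.452, np.float64(-0.0008)]
```

Emit:
drive_tool(
  steps=[
    {"tx": -0.001, "ty": -0.002, "tz": 0.08, "turn": 0, "jaw": 1},
    {"tx": -0.001, "ty": -0.002, "tz": 0.16, "turn": 0, "jaw": 1},
    {"tx": -0.001, "ty": -0.002, "tz": 0.24, "turn": 0, "jaw": 1},
    {"tx": -0.001, "ty": -0.002, "tz": 0.32, "turn": 0, "jaw": 1},
    {"tx": -0.001, "ty": -0.002, "tz": 0.38, "turn": 0, "jaw": 1},
    {"tx": -0.001, "ty": -0.002, "tz": 0.43, "turn": 0, "jaw": 1},
    {"tx": -0.001, "ty": -0.002, "tz": 0.452, "turn": 0, "jaw": 1},
    {"tx": -0.001, "ty": -0.002, "tz": 0.452, "turn": 0, "jaw": 1},
    {"tx": -0.001, "ty": -0.002, "tz": 0.452, "turn": 0, "jaw": 1},
  ],
)

```text
t: 3.1
tool_pos: [0.5114, -0.1982, 0.084]
orientation: [0.343, 3.122, -0.001]
force: [-0.1, 0.4, 0.8]
opening: 0.0929
```

```bash
python3 - <<'E'
from h import *
im,d,c=cam("scene"); cv2.imwrite("pics/grasp1.png",cv2.resize(im[170:300,130:290],None,fx=5,fy=4.5))
to([.5106,-.2005,.082],-.2187)
E
```

```text
t 3.15 tcp [ 0.5117 -0.1985  0.0843] xaxis yaw 2.9226 tilt 0.0018 F [ 0.25  0.34 -0.13] T [ 0.02 -0.03 -0.01] open 0.0928 q6 -1.82
 units tx ty tz turn [0.002, -0.0074, 0.0075, np.float64(-0.0001)]
```

View pics/grasp1.png

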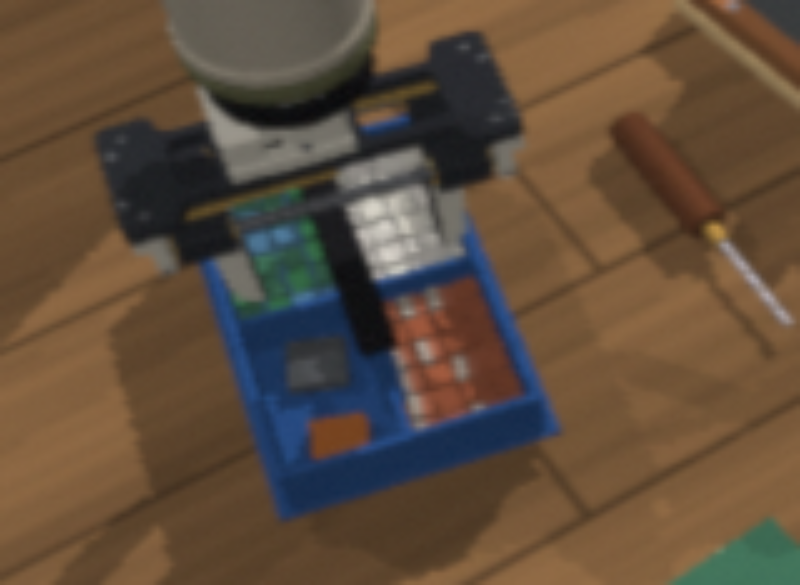

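The handle at about (350,250) sits between the open fingers, and both tiles lie in the near compartment. Next I centre the jaws and close.

Emit:
drive_tool(
  steps=[
    {"tx": 0.002, "ty": -0.006, "tz": 0.008, "turn": 0, "jaw": 1},
    {"tx": 0.002, "ty": -0.006, "tz": 0.008, "turn": 0, "jaw": 0.5},
    {"tx": 0.002, "ty": -0.006, "tz": 0.008, "turn": 0, "jaw": 0.25},
    {"tx": 0.002, "ty": -0.006, "tz": 0.008, "turn": 0, "jaw": 0.1},
    {"tx": 0.002, "ty": -0.006, "tz": 0.008, "turn": 0, "jaw": 0.0},
    {"tx": 0.002, "ty": -0.006, "tz": 0.008, "turn": 0, "jaw": 0.0},
    {"tx": 0.002, "ty": -0.006, "tz": 0.008, "turn": 0, "jaw": 0.0},
    {"tx": 0.002, "ty": -0.006, "tz": 0.008, "turn": 0, "jaw": 0.0},
    {"tx": 0.002, "ty": -0.006, "tz": 0.008, "turn": 0, "jaw": 0.0},
  ],
  force=50,
)

```text
t: 4.05
tool_pos: [0.5099, -0.1999, 0.0806]
orientation: [-0.344, -3.123, -0.0]
force: [-0.5, -0.4, 0.7]
opening: 0.0339
```

```bash
python3 - <<'E'
from h import *
to([.5106,-.2005,.24],-.2187)
E
```

```text
t 4.05 tcp [ 0.5099 -0.1999  0.0806] xaxis yaw 2.9224 tilt 0.0 F [-0.55 -0.42  0.69] T [-0.   -0.07 -0.08] open 0.0339 q6 -1.82
 units tx ty tz turn [-0.0027, -0.0015, -0.5313, np.float64(-0.0001)]
```

Emit:
drive_tool(
  steps=[
    {"tx": 0, "ty": 0, "tz": 0, "turn": 0, "jaw": 0},
    {"tx": 0, "ty": 0, "tz": 0, "turn": 0, "jaw": 0},
    {"tx": 0, "ty": 0, "tz": 0, "turn": 0, "jaw": 0},
    {"tx": 0, "ty": 0, "tz": 0, "turn": 0, "jaw": 0},
    {"tx": 0, "ty": 0, "tz": 0, "turn": 0, "jaw": 0},
  ],
  force=50,
)

```text
t: 4.55
tool_pos: [0.5099, -0.2001, 0.0807]
orientation: [0.344, 3.123, -0.001]
force: [-0.3, -2.5, -0.5]
opening: 0.0195
```

```bash
python3 - <<'E'
from h import *
to([.5106,-.2005,.24],-.2187)
E
```

```text
t 4.55 tcp [ 0.5099 -0.2001  0.0807] xaxis yaw 2.9224 tilt 0.0003 F [-0.33 -2.51 -0.52] T [-0.27  0.03 -0.02] open 0.0195 q6 -1.82
 units tx ty tz turn [-0.0025, -0.001, -0.5311, np.float64(-0.0002)]
```

Emit:
drive_tool(
  steps=[
    {"tx": 0, "ty": 0, "tz": -0.01, "turn": 0, "jaw": 0},
    {"tx": 0, "ty": 0, "tz": -0.03, "turn": 0, "jaw": 0},
    {"tx": 0, "ty": 0, "tz": -0.07, "turn": 0, "jaw": 0},
    {"tx": 0, "ty": 0, "tz": -0.12, "turn": 0, "jaw": 0},
    {"tx": 0, "ty": 0, "tz": -0.17, "turn": 0, "jaw": 0},
    {"tx": 0, "ty": 0, "tz": -0.22, "turn": 0, "jaw": 0},
    {"tx": 0, "ty": 0, "tz": -0.28, "turn": 0, "jaw": 0},
    {"tx": 0, "ty": 0, "tz": -0.34, "turn": 0, "jaw": 0},
    {"tx": 0, "ty": 0, "tz": -0.39, "turn": 0, "jaw": 0},
    {"tx": 0, "ty": 0, "tz": -0.43, "turn": 0, "jaw": 0},
    {"tx": 0, "ty": 0, "tz": -0.45, "turn": 0, "jaw": 0},
    {"tx": 0, "ty": 0, "tz": -0.46, "turn": 0, "jaw": 0},
  ],
  force=60,
)

```text
t: 5.75
tool_pos: [0.5101, -0.2, 0.2193]
orientation: [0.343, 3.122, -0.0]
force: [-0.6, 0.1, -5.8]
opening: 0.0197
```

```bash
python3 - <<'E'
from h import *
im,d,c=cam("scene"); cv2.imwrite("pics/lift1.png",im)
# displacement target: bin centre + (tcp offset vs handle, rotated by .327)
off=np.array([.5099-.5106,-.2001+.2005]); a=.1085+.2187
r=np.array([[np.cos(a),-np.sin(a)],[np.sin(a),np.cos(a)]])@off
print(np.array([.5233,.194])+r)
to([*(np.array([.5233,.194])+r),.22],.1085)
to([.5,-.0,.22],-.07)
E
```

```text
[0.52250858 0.1941538 ]
t 5.8 tcp [ 0.51   -0.1999  0.2192] xaxis yaw 2.9224 tilt 0.0004 F [ 0.76 -0.35 -5.32] T [-0.01 -0.08 -0.04] open 0.0195 q6 -1.82
 units tx ty tz turn [0.2451, 1.2912, -0.0029, np.float64(-0.1043)]
t 5.8 tcp [ 0.51   -0.1999  0.2192] xaxis yaw 2.9224 tilt 0.0004 F [ 0.76 -0.35 -5.32] T [-0.01 -0.08 -0.04] open 0.0195 q6 -1.82
 units tx ty tz turn [0.1776, 0.6432, -0.0028, np.float64(-0.0475)]
```

View pics/lift1.png

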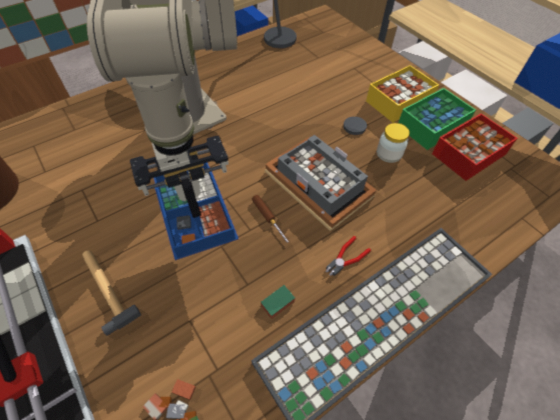

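The tote is lifted at about (195,215) and level, with the tiles inside and the wrist reading about 5.3 N. Now I carry it across.

Emit:
drive_tool(
  steps=[
    {"tx": 0.005, "ty": 0.02, "tz": 0, "turn": 0, "jaw": 0},
    {"tx": 0.015, "ty": 0.06, "tz": 0, "turn": -0.005, "jaw": 0},
    {"tx": 0.03, "ty": 0.12, "tz": 0, "turn": -0.01, "jaw": 0},
    {"tx": 0.05, "ty": 0.19, "tz": 0, "turn": -0.02, "jaw": 0},
    {"tx": 0.07, "ty": 0.27, "tz": 0, "turn": -0.03, "jaw": 0},
    {"tx": 0.09, "ty": 0.35, "tz": 0, "turn": -0.04, "jaw": 0},
    {"tx": 0.11, "ty": 0.43, "tz": 0, "turn": -0.05, "jaw": 0},
    {"tx": 0.13, "ty": 0.51, "tz": 0, "turn": -0.06, "jaw": 0},
    {"tx": 0.15, "ty": 0.59, "tz": 0, "turn": -0.07, "jaw": 0},
    {"tx": 0.165, "ty": 0.66, "tz": 0, "turn": -0.08, "jaw": 0},
    {"tx": 0.175, "ty": 0.7, "tz": 0, "turn": -0.085, "jaw": 0},
    {"tx": 0.18, "ty": 0.72, "tz": 0, "turn": -0.09, "jaw": 0},
  ],
)

```text
t: 7.0
tool_pos: [0.5036, 0.0242, 0.2182]
orientation: [0.104, -3.139, -0.0]
force: [0.6, -0.4, -5.1]
opening: 0.0198
```

```bash
python3 - <<'E'
from h import *
to([.5225,.1942,.22],.1085)
E
```

```text
t 7.0 tcp [0.5036 0.0242 0.2182] xaxis yaw -3.0754 tilt 0.0008 F [ 0.57 -0.41 -5.12] T [-0.01  0.05  0.  ] open 0.0198 q6 -1.69
 units tx ty tz turn [-0.1002, 0.5613, -0.006, np.float64(-0.0135)]
```

Emit:
drive_tool(
  steps=[
    {"tx": -0.005, "ty": 0.02, "tz": 0, "turn": -0.003, "jaw": 0},
    {"tx": -0.01, "ty": 0.06, "tz": 0, "turn": -0.006, "jaw": 0},
    {"tx": -0.02, "ty": 0.12, "tz": 0, "turn": -0.01, "jaw": 0},
    {"tx": -0.035, "ty": 0.19, "tz": 0, "turn": -0.012, "jaw": 0},
    {"tx": -0.05, "ty": 0.27, "tz": 0, "turn": -0.0135, "jaw": 0},
    {"tx": -0.06, "ty": 0.35, "tz": 0, "turn": -0.0135, "jaw": 0},
    {"tx": -0.075, "ty": 0.42, "tz": 0, "turn": -0.0135, "jaw": 0},
    {"tx": -0.085, "ty": 0.48, "tz": 0, "turn": -0.0135, "jaw": 0},
    {"tx": -0.095, "ty": 0.53, "tz": 0, "turn": -0.0135, "jaw": 0},
    {"tx": -0.1, "ty": 0.55, "tz": 0, "turn": -0.0135, "jaw": 0},
    {"tx": -0.1, "ty": 0.561, "tz": 0, "turn": -0.0135, "jaw": 0},
    {"tx": -0.1, "ty": 0.561, "tz": 0, "turn": -0.0135, "jaw": 0},
  ],
)

```text
t: 8.2
tool_pos: [0.5234, 0.1924, 0.2185]
orientation: [0.166, -3.137, 0.0]
force: [0.0, 1.2, -5.1]
opening: 0.0197
```

```bash
python3 - <<'E'
from h import *
to([.5225,.1942,.22],.1085)
for n in("top","scene"):
    im,d,c=cam(n); np.savez(f"{n}1.npz",im=im,d=d)
    cv2.imwrite(f"pics/{n}_hov.png",cv2.resize(im[130:290,150:290] if n=="top" else im[90:250,230:400],None,fx=3.7,fy=3.7))
    P=cloud(d,c); hsv=cv2.cvtColor(im,cv2.COLOR_BGR2HSV)
    w=(P[...,0]>.3)&(P[...,0]<.7)&(P[...,1]>.05)&(P[...,1]<.35)&(hsv[...,0]>95)&(hsv[...,0]<125)&(hsv[...,1]>120)
    zz=P[w][:,2]; print(n,w.sum(),np.percentile(zz,[1,10,50,90,99]))
    for a,b in((.188,.205),(.13,.21)):
        ww=w&(P[...,2]>a)&(P[...,2]<b); print(ww.sum(),rect(P[ww][:,:2]))
E
```

```text
t 8.2 tcp [0.5234 0.1924 0.2185] xaxis yaw -3.0356 tilt 0.0004 F [ 0.04  1.18 -5.12] T [ 0.03 -0.01 -0.01] open 0.0197 q6 -1.42
 units tx ty tz turn [0.0023, 0.0063, -0.005, np.float64(-0.0008)]
top 1014 [0.15383819 0.15717774 0.17418145 0.20079835 0.34693641]
307 (array([0.5248, 0.1911]), array([0.1345, 0.2161]), np.float32(0.1052))
993 (array([0.5241, 0.1879]), array([0.1407, 0.2182]), np.float32(0.1036))
scene 2495 [0.15518936 0.15826152 0.18181059 0.19844911 0.22308524]
852 (array([0.5251, 0.1936]), array([0.1392, 0.2175]), np.float32(0.1097))
2454 (array([0.5253, 0.1906]), array([0.146 , 0.2193]), np.float32(0.1005))
```

View pics/top_hov.png

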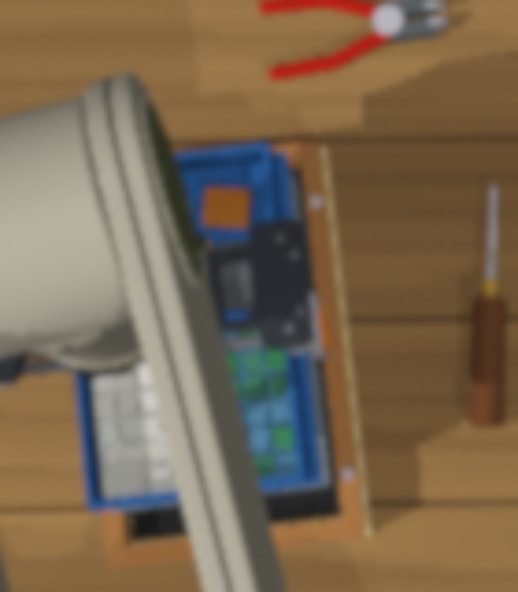

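View pics/scene_hov.png

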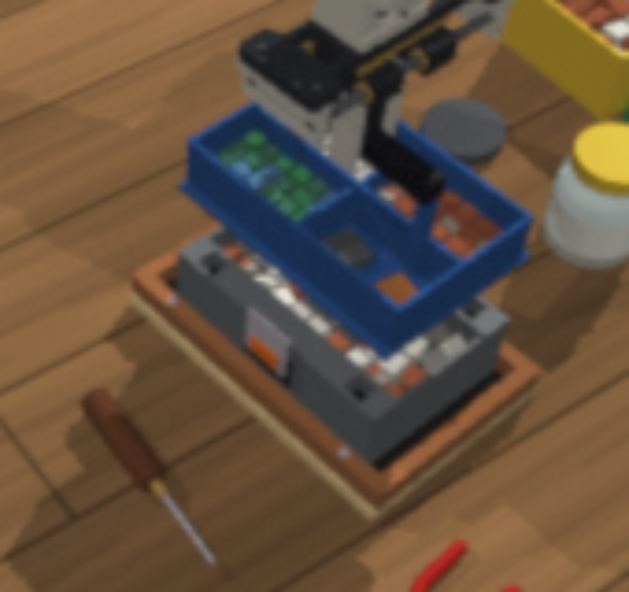

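The tote is above the bin and roughly aligned with it, and the nearest right socket is visible under it at (360,390). I'll lower to about 5 mm above the rim.

Emit:
drive_tool(
  steps=[
    {"tx": 0.001, "ty": 0.003, "tz": 0.01, "turn": 0, "jaw": 0},
    {"tx": 0.001, "ty": 0.004, "tz": 0.03, "turn": 0, "jaw": 0},
    {"tx": 0.001, "ty": 0.004, "tz": 0.06, "turn": 0, "jaw": 0},
    {"tx": 0.001, "ty": 0.004, "tz": 0.09, "turn": 0, "jaw": 0},
    {"tx": 0.001, "ty": 0.004, "tz": 0.12, "turn": 0, "jaw": 0},
    {"tx": 0.001, "ty": 0.004, "tz": 0.14, "turn": 0, "jaw": 0},
    {"tx": 0.001, "ty": 0.004, "tz": 0.155, "turn": 0, "jaw": 0},
    {"tx": 0.001, "ty": 0.004, "tz": 0.165, "turn": 0, "jaw": 0},
    {"tx": 0.001, "ty": 0.004, "tz": 0.165, "turn": 0, "jaw": 0},
    {"tx": 0.001, "ty": 0.004, "tz": 0.165, "turn": 0, "jaw": 0},
  ],
)

```text
t: 9.3
tool_pos: [0.5232, 0.1938, 0.1695]
orientation: [-0.166, 3.137, 0.0]
force: [0.5, -0.5, -4.3]
opening: 0.0195
```

```bash
python3 - <<'E'
from h import *
to([.5225,.1942,.1627],.1085)
im,d,c=cam("scene"); cv2.imwrite("pics/low1.png",cv2.resize(im[90:250,230:400],None,fx=3.7,fy=3.7))
for n in("top","scene"):
    im,d,c=cam(n)
    P=cloud(d,c); hsv=cv2.cvtColor(im,cv2.COLOR_BGR2HSV)
    w=(P[...,0]>.3)&(P[...,0]<.7)&(P[...,1]>.05)&(P[...,1]<.35)&(hsv[...,0]>95)&(hsv[...,0]<125)&(hsv[...,1]>120)
    ww=w&(P[...,2]>.139)&(P[...,2]<.154); print(n,ww.sum(),rect(P[ww][:,:2]),np.median(P[ww][:,2]))
E
```

```text
t 9.3 tcp [0.5232 0.1938 0.1695] xaxis yaw -3.0356 tilt 0.0005 F [ 0.48 -0.48 -4.29] T [-0.    0.   -0.01] open 0.0195 q6 -1.41
 units tx ty tz turn [0.0022, 0.0016, 0.0226, np.float64(-0.0008)]
top 252 (array([0.525 , 0.1927]), array([0.1353, 0.2166]), np.float32(0.1057)) 0.14983549703377474
scene 710 (array([0.5255, 0.1944]), array([0.1377, 0.2167]), np.float32(0.1037)) 0.14569547551431616
```

View pics/low1.png

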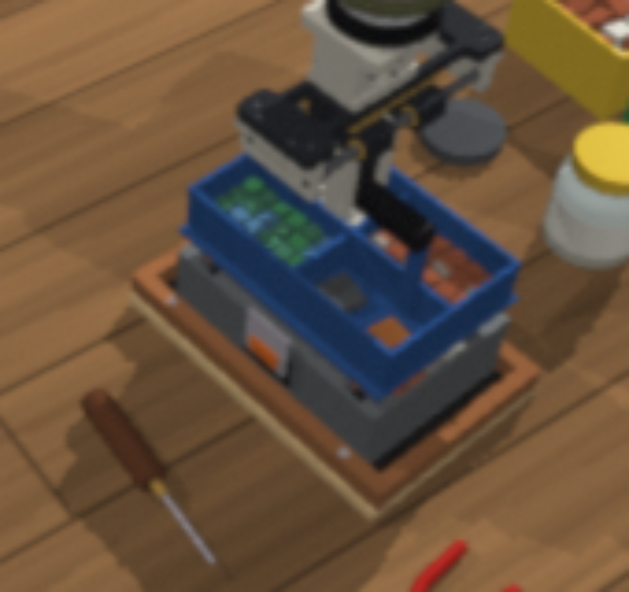

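Emit:
drive_tool(
  steps=[
    {"tx": 0.002, "ty": 0.0015, "tz": 0.005, "turn": -0.0008, "jaw": 0},
    {"tx": 0.002, "ty": 0.0015, "tz": 0.01, "turn": -0.0008, "jaw": 0},
    {"tx": 0.002, "ty": 0.0015, "tz": 0.015, "turn": -0.0008, "jaw": 0},
    {"tx": 0.002, "ty": 0.0015, "tz": 0.019, "turn": -0.0008, "jaw": 0},
    {"tx": 0.002, "ty": 0.0015, "tz": 0.022, "turn": -0.0008, "jaw": 0},
    {"tx": 0.002, "ty": 0.0015, "tz": 0.025, "turn": -0.0008, "jaw": 0},
    {"tx": 0.002, "ty": 0.0015, "tz": 0.025, "turn": -0.0008, "jaw": 0},
    {"tx": 0.002, "ty": 0.0015, "tz": 0.025, "turn": -0.0008, "jaw": 0},
  ],
)

```text
t: 10.25
tool_pos: [0.5223, 0.1941, 0.1616]
orientation: [0.17, -3.137, 0.0]
force: [-0.1, -0.1, -4.6]
opening: 0.0197
```

```bash
python3 - <<'E'
from h import *
to([.5225,.1942,.1607],.1085)
E
```

```text
t 10.25 tcp [0.5223 0.1941 0.1616] xaxis yaw -3.0331 tilt 0.0001 F [-0.08 -0.11 -4.65] T [ 0.09 -0.    0.  ] open 0.0197 q6 -1.42
 units tx ty tz turn [-0.0006, 0.0004, 0.0031, np.float64(0.0)]
```

Emit:
drive_tool(
  steps=[
    {"tx": 0, "ty": 0, "tz": 0.003, "turn": 0, "jaw": 0},
    {"tx": 0, "ty": 0, "tz": 0.006, "turn": 0, "jaw": 0},
    {"tx": 0, "ty": 0, "tz": 0.006, "turn": 0, "jaw": 0},
  ],
)

```text
t: 10.55
tool_pos: [0.5223, 0.1941, 0.1597]
orientation: [0.17, -3.137, 0.0]
force: [0.2, -0.2, -5.7]
opening: 0.0194
```

```bash
python3 - <<'E'
from h import *
to([.5225,.1942,.1607],.1085)
E
```

```text
t 10.55 tcp [0.5223 0.1941 0.1597] xaxis yaw -3.0331 tilt 0.0003 F [ 0.19 -0.2  -5.68] T [ 0.1   0.   -0.05] open 0.0194 q6 -1.42
 units tx ty tz turn [-0.0009, 0.0004, -0.0035, np.float64(0.0)]
```

Emit:
drive_tool(
  steps=[
    {"tx": 0, "ty": 0, "tz": 0.004, "turn": 0, "jaw": 0},
    {"tx": 0, "ty": 0, "tz": 0.008, "turn": 0, "jaw": 0},
    {"tx": 0, "ty": 0, "tz": 0.008, "turn": 0, "jaw": 0},
    {"tx": 0, "ty": 0, "tz": 0.008, "turn": 0, "jaw": 0},
  ],
)

```text
t: 10.95
tool_pos: [0.5223, 0.1941, 0.1574]
orientation: [0.17, -3.137, 0.0]
force: [0.0, 0.2, -5.0]
opening: 0.0195
```

```bash
python3 - <<'E'
from h import *
to([.5225,.1942,.1607],.1085)
im,d,c=cam("scene"); cv2.imwrite("pics/low2.png",cv2.resize(im[110:230,250:390],None,fx=5,fy=5))
E
```

```text
t 10.95 tcp [0.5223 0.1941 0.1574] xaxis yaw -3.0331 tilt 0.0002 F [ 0.05  0.17 -4.96] T [0.04 0.07 0.02] open 0.0195 q6 -1.42
 units tx ty tz turn [-0.0007, 0.0003, -0.0111, np.float64(-0.0)]
```

View pics/low2.png

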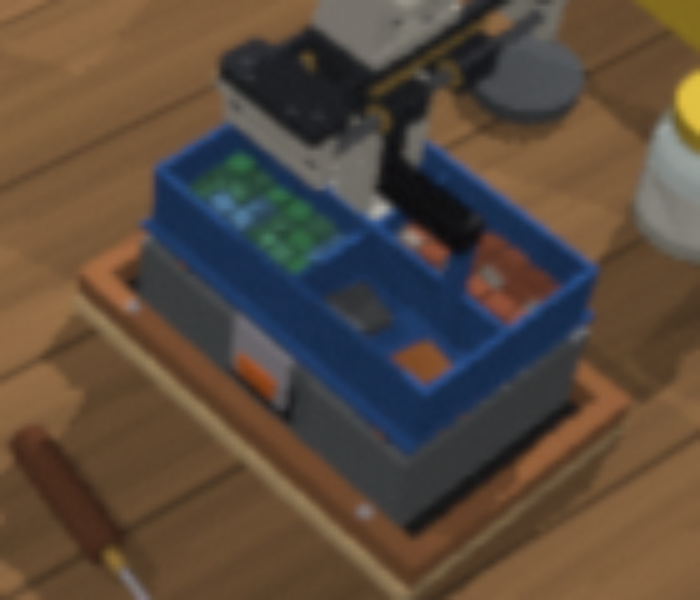

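The lugs are about 5 mm down in the sockets with no side force, and the plate edge is parallel to the bin. Next I press through the clips in small steps.

Emit:
drive_tool(
  steps=[
    {"tx": 0, "ty": 0, "tz": 0.003, "turn": 0, "jaw": 0},
    {"tx": 0, "ty": 0, "tz": 0.006, "turn": 0, "jaw": 0},
    {"tx": 0, "ty": 0, "tz": 0.006, "turn": 0, "jaw": 0},
  ],
)

```text
t: 11.3
tool_pos: [0.5222, 0.1941, 0.1554]
orientation: [0.17, -3.137, 0.0]
force: [0.6, 0.2, -5.1]
opening: 0.0195
```

Emit:
drive_tool(
  steps=[
    {"tx": 0, "ty": 0, "tz": 0.003, "turn": 0, "jaw": 0},
    {"tx": 0, "ty": 0, "tz": 0.003, "turn": 0, "jaw": 0},
    {"tx": 0, "ty": 0, "tz": 0.003, "turn": 0, "jaw": 0},
  ],
)

```text
t: 11.6
tool_pos: [0.5223, 0.1941, 0.1547]
orientation: [0.17, -3.137, 0.0]
force: [-0.1, -0.0, -5.4]
opening: 0.0194
```

Emit:
drive_tool(
  steps=[
    {"tx": 0, "ty": 0, "tz": 0.0035, "turn": 0, "jaw": 0},
    {"tx": 0, "ty": 0, "tz": 0.0035, "turn": 0, "jaw": 0},
    {"tx": 0, "ty": 0, "tz": 0.0035, "turn": 0, "jaw": 0},
  ],
)

```text
t: 11.9
tool_pos: [0.5225, 0.1942, 0.1538]
orientation: [-0.17, 3.137, 0.0]
force: [0.0, 0.7, -4.6]
opening: 0.0194
```

Emit:
drive_tool(
  steps=[
    {"tx": 0, "ty": 0, "tz": 0.003, "turn": 0, "jaw": 0},
    {"tx": 0, "ty": 0, "tz": 0.003, "turn": 0, "jaw": 0},
    {"tx": 0, "ty": 0, "tz": 0.003, "turn": 0, "jaw": 0},
  ],
)

```text
t: 12.2
tool_pos: [0.5226, 0.1942, 0.1533]
orientation: [-0.17, 3.136, 0.0]
force: [-0.2, 0.3, -0.5]
opening: 0.0193
```

Emit:
drive_tool(
  steps=[
    {"tx": 0, "ty": 0, "tz": 0.003, "turn": 0, "jaw": 0},
    {"tx": 0, "ty": 0, "tz": 0.003, "turn": 0, "jaw": 0},
    {"tx": 0, "ty": 0, "tz": 0.003, "turn": 0, "jaw": 0},
  ],
)

```text
t: 12.5
tool_pos: [0.5227, 0.1942, 0.1526]
orientation: [-0.17, 3.136, 0.0]
force: [-1.7, 0.6, 3.6]
opening: 0.0199
```

Emit:
drive_tool(
  steps=[
    {"tx": 0, "ty": 0, "tz": 0.003, "turn": 0, "jaw": 0},
    {"tx": 0, "ty": 0, "tz": 0.003, "turn": 0, "jaw": 0},
    {"tx": 0, "ty": 0, "tz": 0.003, "turn": 0, "jaw": 0},
  ],
)

```text
t: 12.8
tool_pos: [0.5229, 0.1942, 0.152]
orientation: [-0.17, 3.135, 0.0]
force: [-2.1, -0.5, 7.5]
opening: 0.0193
```

Emit:
drive_tool(
  steps=[
    {"tx": 0, "ty": 0, "tz": 0.003, "turn": 0, "jaw": 0},
    {"tx": 0, "ty": 0, "tz": 0.003, "turn": 0, "jaw": 0},
    {"tx": 0, "ty": 0, "tz": 0.003, "turn": 0, "jaw": 0},
  ],
)

```text
t: 13.1
tool_pos: [0.5231, 0.1943, 0.1516]
orientation: [-0.17, 3.135, 0.001]
force: [-2.8, -1.2, 10.8]
opening: 0.0189
```

```bash
python3 - <<'E'
from h import *
to([.5225,.1942,.1607],.1085)
im,d,c=cam("scene"); cv2.imwrite("pics/press1.png",cv2.resize(im[110:230,250:390],None,fx=5,fy=5))
E
```

```text
t 13.1 tcp [0.5231 0.1943 0.1516] xaxis yaw -3.0331 tilt 0.0021 F [-2.79 -1.18 10.78] T [-0.14  0.67  0.02] open 0.0189 q6 -1.42
 units tx ty tz turn [0.002, -0.0, -0.0302, np.float64(0.0)]
```

View pics/press1.png

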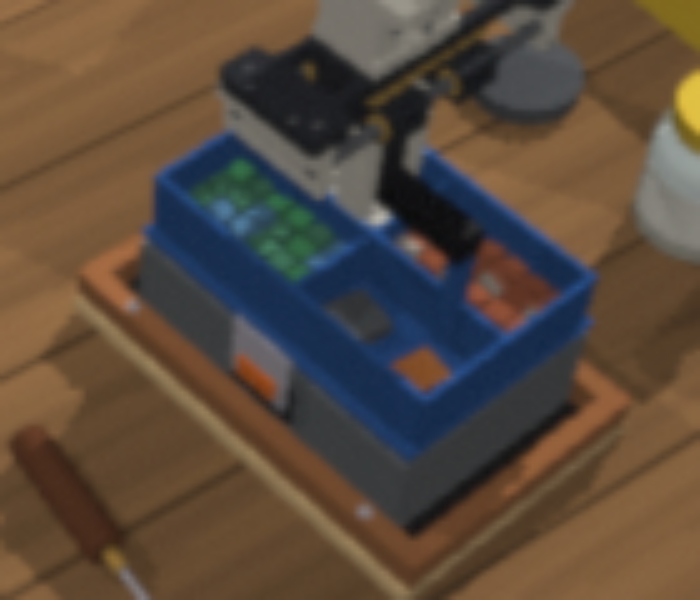

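Emit:
drive_tool(
  steps=[
    {"tx": 0.002, "ty": 0, "tz": 0.003, "turn": 0, "jaw": 0},
    {"tx": 0.002, "ty": 0, "tz": 0.003, "turn": 0, "jaw": 0},
    {"tx": 0.002, "ty": 0, "tz": 0.003, "turn": 0, "jaw": 0},
  ],
)

```text
t: 13.45
tool_pos: [0.523, 0.1943, 0.1513]
orientation: [-0.17, 3.134, 0.001]
force: [-2.6, -0.9, 12.0]
opening: 0.02
```

Emit:
drive_tool(
  steps=[
    {"tx": 0, "ty": 0, "tz": 0.003, "turn": 0, "jaw": 0},
    {"tx": 0, "ty": 0, "tz": 0.003, "turn": 0, "jaw": 0},
    {"tx": 0, "ty": 0, "tz": 0.003, "turn": 0, "jaw": 0},
  ],
)

```text
t: 13.75
tool_pos: [0.5232, 0.1944, 0.1509]
orientation: [-0.17, 3.133, 0.001]
force: [-2.3, -0.1, 13.1]
opening: 0.0197
```

Emit:
drive_tool(
  steps=[
    {"tx": 0.001, "ty": 0, "tz": 0.003, "turn": 0, "jaw": 0},
    {"tx": 0.001, "ty": 0, "tz": 0.003, "turn": 0, "jaw": 0},
    {"tx": 0.001, "ty": 0, "tz": 0.003, "turn": 0, "jaw": 0},
  ],
)

```text
t: 14.05
tool_pos: [0.5231, 0.1945, 0.1504]
orientation: [-0.17, 3.133, 0.001]
force: [-3.0, -1.2, 16.3]
opening: 0.0194
```

```bash
python3 - <<'E'
from h import *
to([.5225,.1942,.1607],.1085)
for n in("scene",):
    im,d,c=cam(n); P=cloud(d,c); hsv=cv2.cvtColor(im,cv2.COLOR_BGR2HSV)
    w=(P[...,0]>.3)&(P[...,0]<.7)&(P[...,1]>.05)&(P[...,1]<.35)&(hsv[...,0]>95)&(hsv[...,0]<125)&(hsv[...,1]>120)&(P[...,2]>.1275)&(P[...,2]<.145)
    Q=P[w]; A=np.c_[Q[:,:2]-[.5233,.194],np.ones(len(Q))]; k=np.linalg.lstsq(A,Q[:,2],rcond=None)[0]; print(n,len(Q),k,np.percentile(Q[:,2],[5,50,95]),rect(Q[:,:2]))
E
```

```text
t 14.05 tcp [0.5231 0.1945 0.1504] xaxis yaw -3.033 tilt 0.0046 F [-3.01 -1.17 16.27] T [-0.1   0.74  0.01] open 0.0194 q6 -1.42
 units tx ty tz turn [0.002, -0.0007, -0.0344, np.float64(0.0)]
scene 312 [ 0.00180653 -0.00196646  0.13066836] [0.12783235 0.13045531 0.13407446] (array([0.5257, 0.1946]), array([0.1364, 0.216 ]), np.float32(0.1066))
```

Emit:
drive_tool(
  steps=[
    {"tx": 0, "ty": 0, "tz": 0.003, "turn": 0, "jaw": 0},
    {"tx": 0, "ty": 0, "tz": 0.003, "turn": 0, "jaw": 0},
    {"tx": 0, "ty": 0, "tz": 0.003, "turn": 0, "jaw": 0},
  ],
)

```text
t: 14.4
tool_pos: [0.5233, 0.1945, 0.1498]
orientation: [-0.17, 3.132, 0.002]
force: [-4.0, -0.4, 17.5]
opening: 0.0196
```

Emit:
drive_tool(
  steps=[
    {"tx": 0, "ty": 0, "tz": 0.002, "turn": 0, "jaw": 0},
    {"tx": 0, "ty": 0, "tz": 0.002, "turn": 0, "jaw": 0},
    {"tx": 0, "ty": 0, "tz": 0.002, "turn": 0, "jaw": 0},
  ],
)

```text
t: 14.7
tool_pos: [0.5235, 0.1946, 0.1494]
orientation: [-0.17, 3.132, 0.002]
force: [-3.3, -1.6, 18.8]
opening: 0.0193
```

Emit:
drive_tool(
  steps=[
    {"tx": 0.001, "ty": 0, "tz": 0.002, "turn": 0, "jaw": 0},
    {"tx": 0.001, "ty": 0, "tz": 0.002, "turn": 0, "jaw": 0},
    {"tx": 0.001, "ty": 0, "tz": 0.002, "turn": 0, "jaw": 0},
  ],
)

```text
t: 15.0
tool_pos: [0.5234, 0.1946, 0.1491]
orientation: [-0.17, 3.131, 0.002]
force: [-2.4, -0.9, 18.2]
opening: 0.0193
```

Emit:
drive_tool(
  steps=[
    {"tx": 0.001, "ty": 0, "tz": 0.002, "turn": 0, "jaw": 0},
    {"tx": 0.001, "ty": 0, "tz": 0.002, "turn": 0, "jaw": 0},
    {"tx": 0.001, "ty": 0, "tz": 0.002, "turn": 0, "jaw": 0},
  ],
)

```text
t: 15.3
tool_pos: [0.5221, 0.1942, 0.1455]
orientation: [-0.17, 3.134, 0.001]
force: [3.1, 0.8, 5.5]
opening: 0.0197
```

The clips let go: z dropped 3.6 mm and the force fell. I'll check the seating.

```bash
python3 - <<'E'
from h import *
to([.5225,.1942,.1467],.1085)
im,d,c=cam("scene"); cv2.imwrite("pics/press2.png",cv2.resize(im[110:230,250:390],None,fx=5,fy=5))
P=cloud(d,c); hsv=cv2.cvtColor(im,cv2.COLOR_BGR2HSV)
w=(P[...,0]>.3)&(P[...,0]<.7)&(P[...,1]>.05)&(P[...,1]<.35)&(hsv[...,0]>95)&(hsv[...,0]<125)&(hsv[...,1]>120)&(P[...,2]>.122)&(P[...,2]<.139)
Q=P[w]; A=np.c_[Q[:,:2]-[.5233,.194],np.ones(len(Q))]; k=np.linalg.lstsq(A,Q[:,2],rcond=None)[0]; print(len(Q),k,np.percentile(Q[:,2],[5,50,95]),rect(Q[:,:2]))
E
```

```text
t 15.3 tcp [0.5221 0.1942 0.1455] xaxis yaw -3.0332 tilt 0.003 F [3.11 0.8  5.51] T [ 0.23 -0.53  0.01] open 0.0197 q6 -1.42
 units tx ty tz turn [-0.0014, -0.0001, -0.0039, np.float64(-0.0)]
340 [ 0.00350263 -0.00224619  0.12544258] [0.12255411 0.12536163 0.12915027] (array([0.5236, 0.1954]), array([0.1382, 0.2175]), np.float32(0.1134))
```

View pics/press2.png

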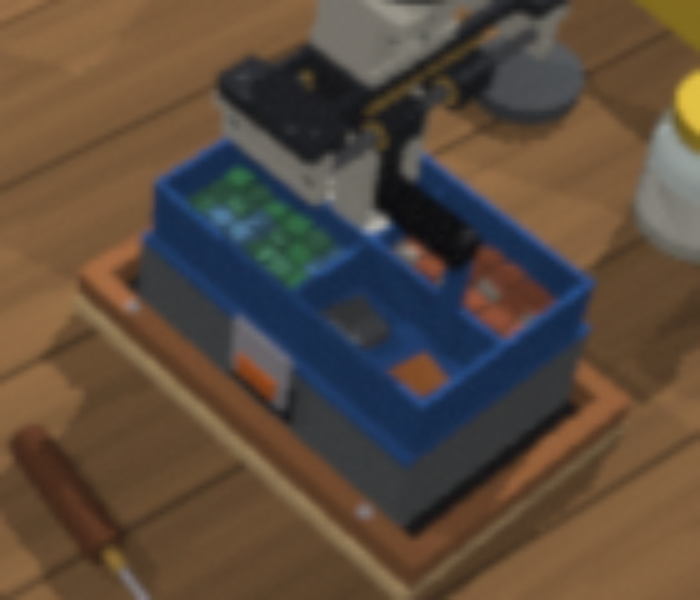

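The plate sits flush along the bin's near edges, and the clip top shows at (262,345). One small confirming press, then relax and release.

Emit:
drive_tool(
  steps=[
    {"tx": -0.001, "ty": 0, "tz": 0.003, "turn": 0, "jaw": 0},
    {"tx": -0.001, "ty": 0, "tz": 0.003, "turn": 0, "jaw": 0},
    {"tx": -0.001, "ty": 0, "tz": 0.003, "turn": 0, "jaw": 0},
  ],
)

```text
t: 15.65
tool_pos: [0.5221, 0.1942, 0.1451]
orientation: [-0.17, 3.135, 0.001]
force: [0.5, 0.3, 9.8]
opening: 0.0197
```

Emit:
drive_tool(
  steps=[
    {"tx": -0.001, "ty": 0, "tz": 0.003, "turn": 0, "jaw": 0},
    {"tx": -0.001, "ty": 0, "tz": 0.003, "turn": 0, "jaw": 0},
    {"tx": -0.001, "ty": 0, "tz": 0.003, "turn": 0, "jaw": 0},
  ],
)

```text
t: 15.95
tool_pos: [0.5223, 0.1942, 0.1447]
orientation: [-0.17, 3.135, 0.001]
force: [-2.2, 0.2, 13.4]
opening: 0.0192
```

Emit:
drive_tool(
  steps=[
    {"tx": 0.001, "ty": 0, "tz": -0.004, "turn": 0, "jaw": 0},
    {"tx": 0.002, "ty": 0, "tz": -0.008, "turn": 0, "jaw": 0},
    {"tx": 0.002, "ty": 0, "tz": -0.01, "turn": 0, "jaw": 0},
    {"tx": 0.002, "ty": 0, "tz": -0.01, "turn": 0, "jaw": 0},
  ],
)

```text
t: 16.35
tool_pos: [0.521, 0.194, 0.1458]
orientation: [-0.17, 3.137, 0.0]
force: [4.9, 0.3, 2.9]
opening: 0.0197
```

Emit:
drive_tool(
  steps=[
    {"tx": -0.003, "ty": 0, "tz": -0.002, "turn": 0, "jaw": 0},
    {"tx": -0.003, "ty": 0, "tz": -0.002, "turn": 0, "jaw": 0.1},
    {"tx": -0.003, "ty": 0, "tz": -0.002, "turn": 0, "jaw": 0.5},
    {"tx": -0.003, "ty": 0, "tz": -0.002, "turn": 0, "jaw": 1},
    {"tx": -0.003, "ty": 0, "tz": -0.002, "turn": 0, "jaw": 1},
    {"tx": -0.003, "ty": 0, "tz": -0.002, "turn": 0, "jaw": 1},
    {"tx": -0.003, "ty": 0, "tz": -0.002, "turn": 0, "jaw": 1},
    {"tx": -0.003, "ty": 0, "tz": -0.002, "turn": 0, "jaw": 1},
    {"tx": -0.003, "ty": 0, "tz": -0.002, "turn": 0, "jaw": 1},
    {"tx": -0.003, "ty": 0, "tz": -0.002, "turn": 0, "jaw": 1},
    {"tx": -0.003, "ty": 0, "tz": -0.002, "turn": 0, "jaw": 1},
    {"tx": -0.003, "ty": 0, "tz": -0.002, "turn": 0, "jaw": 1},
  ],
)

```text
t: 17.55
tool_pos: [0.5218, 0.194, 0.1465]
orientation: [-0.17, 3.137, -0.0]
force: [-0.6, -0.1, 0.1]
opening: 0.0918
```

Open and clear, with zero force. I raise the tool and swing away so the camera can see.

Emit:
drive_tool(
  steps=[
    {"tx": 0, "ty": 0, "tz": -0.04, "turn": 0, "jaw": 1},
    {"tx": 0, "ty": 0, "tz": -0.1, "turn": 0, "jaw": 1},
    {"tx": 0, "ty": 0, "tz": -0.2, "turn": 0, "jaw": 1},
    {"tx": 0, "ty": 0, "tz": -0.3, "turn": 0, "jaw": 1},
    {"tx": 0, "ty": -0.1, "tz": -0.35, "turn": 0, "jaw": 1},
    {"tx": 0, "ty": -0.2, "tz": -0.35, "turn": 0, "jaw": 1},
    {"tx": 0, "ty": -0.32, "tz": -0.35, "turn": 0, "jaw": 1},
    {"tx": 0, "ty": -0.44, "tz": -0.35, "turn": 0, "jaw": 1},
    {"tx": 0, "ty": -0.56, "tz": -0.35, "turn": 0, "jaw": 1},
    {"tx": 0, "ty": -0.7, "tz": -0.35, "turn": 0, "jaw": 1},
    {"tx": 0, "ty": -0.8, "tz": -0.35, "turn": 0, "jaw": 1},
    {"tx": 0, "ty": -0.8, "tz": -0.35, "turn": 0, "jaw": 1},
  ],
)

```text
t: 18.75
tool_pos: [0.548, -0.0481, 0.2524]
orientation: [-0.164, 3.137, -0.002]
force: [-0.3, 0.6, -0.1]
opening: 0.0931
```

```bash
python3 - <<'E'
from h import *
to([.5225,.1942,.1467],.1085)
for n in("scene","top"):
    im,d,c=cam(n); cv2.imwrite(f"pics/{n}_end.png",im)
    P=cloud(d,c); hsv=cv2.cvtColor(im,cv2.COLOR_BGR2HSV)
    bb=(P[...,0]>.35)&(P[...,0]<.66)&(P[...,1]>.08)&(P[...,1]<.31)
    w=bb&(hsv[...,0]>95)&(hsv[...,0]<125)&(hsv[...,1]>120)&(P[...,2]>.122)&(P[...,2]<.136)
    Q=P[w]; A=np.c_[Q[:,:2]-[.5168,.1934],np.ones(len(Q))]; k=np.linalg.lstsq(A,Q[:,2],rcond=None)[0]; print(n,len(Q),k,rect(Q[:,:2]))
    w=bb&(P[...,2]>.163)&(P[...,2]<.185); Q=P[w]; A=np.c_[Q[:,:2]-[.5168,.1934],np.ones(len(Q))]
    print(' handle',w.sum(),rect(Q[:,:2]),np.median(Q[:,2]))
    w=bb&(P[...,2]>.026)&(P[...,2]<.042); print(' cleat',w.sum(),rect(P[w][:,:2]),np.median(P[w][:,2]))
    x0,y0=(250,110) if n=="scene" else (150,150)
    cv2.imwrite(f"pics/{n}_endz.png",cv2.resize(im[y0:y0+130,x0:x0+140],None,fx=4.5,fy=4.5))
E
```

```text
t 18.75 tcp [ 0.548  -0.0481  0.2524] xaxis yaw -3.0371 tilt 0.0016 F [-0.27  0.57 -0.05] T [0.07 0.04 0.02] open 0.0931 q6 -1.86
 units tx ty tz turn [0.0004, 0.8128, 0.3513, np.float64(-0.0013)]
scene 461 [ 0.00055439 -0.00068663  0.12586949] (array([0.5232, 0.1945]), array([0.1372, 0.2165]), np.float32(0.1083))
 handle 380 (array([0.5231, 0.1949]), array([0.0227, 0.1411]), np.float32(0.1106)) 0.17351258534461322
 cleat 956 (array([0.5191, 0.1957]), array([0.1876, 0.2926]), np.float32(0.1078)) 0.03327281933614534
top 460 [ 8.38592486e-06 -4.07338768e-03  1.26782238e-01] (array([0.5221, 0.1932]), array([0.1358, 0.2151]), np.float32(0.1083))
 handle 518 (array([0.5221, 0.1933]), array([0.0207, 0.1389]), np.float32(0.1009)) 0.17523977236885835
 cleat 1347 (array([0.5195, 0.1936]), array([0.1848, 0.2904]), np.float32(0.1083)) 0.034021009066131036
```

View pics/scene_endz.png

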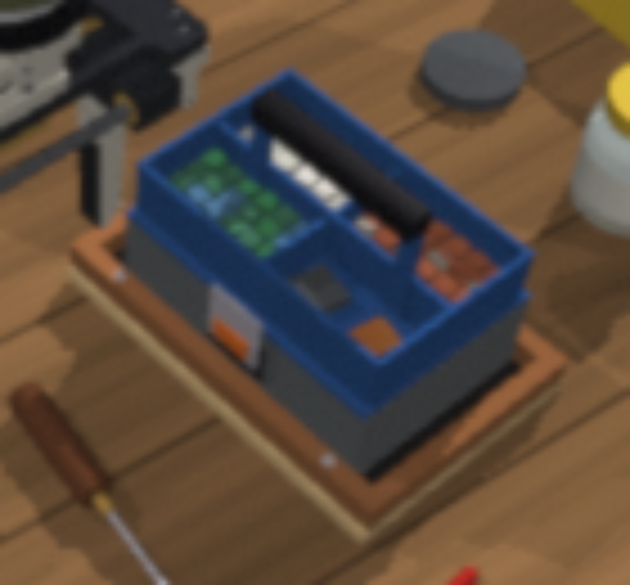

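View pics/top_end.png

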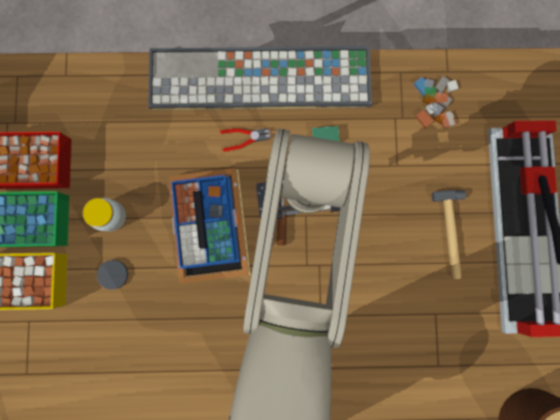

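The tote sits flush on the bin with the near clip closed over the plate edge, at (235,315) in the enlarged view. Both tiles are inside and the bench items are in place. The robot is clear, so I'm handing in.

```bash
python3 - <<'E'
from h import *
print(robot.close_job())
E
```

```text
the job is handed in; nothing more can be done
None
```

I stacked the blue tote on the grey bin, pressed it past both side clips and let go. The job was handed in at about 19 s. No verdict was reported, so the results below are my own measurements.

**Grasp and alignment:** I gripped the black handle at its centre and lined the tote up with the bin's four sockets, which I measured in the top view. The bin stood about 4–6 mm off the base's centre. The lugs dropped in on the first try, so I didn't need to slide along the rim to find the sockets.

**Pressing:** I pressed in steps of 1 mm or less. The clips let go at about 24 N on the bin, weight included, which was also the highest reading I saw. Readings come only at the end of each move. A small extra press afterwards felt only the foam mat, which suggests the plate is on the rim.

**Final checks after letting go:**

| Check | Measured | Expected or limit |
|---|---|---|
| Handle top height | 174–175 mm (about 1 mm low reading on the bench) | 176 mm when home |
| Level | within about 0.004 rad | 0.025 rad |
| Square to the base (tote walls) | within about 0.001 rad | 0.04 rad |
| Offset along the base (x) | about 3–4 mm | 20 mm |
| Offset across the base (y) | about 1 mm | 5 mm |

- **Contents and bench:** both tiles are still in the tote. The other bench items look unmoved, though the arm partly hid the awl and the green block in the last top view. The gripper was open and clear of everything.
- **Where readings disagreed:** the two cameras differ by 1–2 mm. The top view's handle angle was off by 0.007 rad, probably because that thin bar is harder to fit.

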